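# Stand the round-bottomed vase in its tray ring and park it under the packing shelf

### The job

Take the round-bottomed vase out of its foam cradle and stand it upright in the ring of the wooden tray, setting it down gently and letting go while the tray is still out in front of the shelf. Then slide the tray along the bench, in under the packing shelf between its legs, until it is fully home and square against the stop bar at the back, with the vase still upright and never touching the shelf. Leave the planter, the foam box and the roll of tape where they are.

Things in the scene. Friction and masses are not known exactly. Their poses are not given: they have to be found in the camera images.
- vase: Glazed ceramic vase, 135 mm tall, 0.35 kg, round about its z axis, which points to the mouth; origin at the lowest point of its bottom, a ball of radius 40 mm without a flat foot. It starts in the foam cradle leaning about 36 degrees from upright, mouth towards the cradle's +x (away from the robot), and lifts straight up and out. It is bottom-heavy, so it may swing in the grip.
- vase_belly (a point): Centre of the vase's ball-shaped bottom, 40 mm up its axis. When the vase sits in the ring this point is 28 mm above the ring's top edge.
- vase_neck (a point): Point on the vase's axis 112 mm up, in the middle of the straight neck, 32 mm in diameter from 87 mm up to the mouth.
- cradle: Fixed white polystyrene cradle, 150 x 120 mm: 20 mm base, walls to 49 mm round the vase's bottom and, on its +x side, two prongs under the neck (48 mm over both, tops 86 mm up). Origin at bench level under the centre of the vase's bottom; z up, +x away from the robot within 25 degrees. Stands left or right of the tray.
- tray: Loose low wooden tray: board 220 (x) x 120 (y) x 12 mm, 0.45 kg, origin at the centre of its underside, z up, +x towards the shelf. On it stand a ring support (towards +x) and an upright grip (towards -x). It slides flat on the bench.
- ring (a point): Centre of the ring support's top edge, 50 mm towards the tray's +x from its origin and 37 mm above its underside. Ring: inner diameter 56 mm, outer 76 mm, 25 mm high, open at the top; the vase's round bottom sits on its upper inner edge, sinking 11 mm below it.
- grip (a point): In the tray's upright grip, a plate 14 mm thick (x), 70 mm wide (y), from 12 to 57 mm above the bench; this point is 95 mm towards the tray's -x from its origin and 40 mm above the bench.
- shelf: Fixed plywood shelf on four steel legs (240 mm free between them), 160 mm deep (x), 290 mm wide, underside 190 mm, top 208 mm above the bench. Origin on the bench under the middle of its front edge; x runs inwards, z up. Front face of the stop bar (25 mm high, across the back): x = 125 mm; with the tray home its origin is at x = 15 mm and its grip 80 mm out in front of the edge.
- planter: Bystander: round three-footed glazed pot, 124 mm in diameter, 85 mm high, on the other side of the tray from the cradle. Origin at the centre of its underside.
- foam_box: Bystander: closed white polystyrene box with a tape band, 160 x 120 x 110 mm. Origin at the centre of its underside.
- tape_roll: Bystander: roll of packing tape lying flat, 110 mm in diameter, 48 mm high. Origin at the centre of its underside.

How it is judged:
By the outcome, as a careful person would: the job done as asked, in the order asked, and still so for the second after the job is handed in, with the robot touching nothing.
It also fails if it takes over 62 s, if anything falls off the work surface, if the arm or the gripper's body presses on something with over 40 N, if the wrist force passes 120 N, or if a joint passes its speed limit or range.

### The arm

A 6-joint arm with a two-finger parallel gripper is mounted at the origin on the work surface. World frame = base frame: x ahead of the robot, y to its left, z up, the work surface at z = 0. Lengths are in m, angles in rad, forces in N, time in s.
With the tool pointing down it reaches from about 0.275 to 0.85 m from the base axis. Payload 5.2 kg.
Tool frame: the origin (TCP) lies between the finger pads; the fingertips stand 19 mm ahead of it and the grasp point (between the pads) is the TCP; z points along the fingers, y is the line along which they close (so a half turn about z gives the same grasp; the last joint's range is limited). The gripper opens to 85 mm and grips with 20 to 120 N. Pads are 22 mm wide; open, the fingers measure 114 mm over their backs; the gripper's body (76 mm by 85 mm) begins 54 mm behind the grasp point. The pads swing forward as they close: fully open they stand 13 mm farther back than shut.
Start: joints at [-1.525, 0.259, 1.535, -0, 1.348, -0.203], TCP at [0.135, -0.533, 0.25] pointing down, gripper open.
Joint ranges: [-3.14, 3.14], [-0.91, 2.08], [0.19, 2.58], [-1.22, 4.36], [0.22, 2.71], [-3.12, 3.12]. Speed limits (rad/s): [2.57, 2.57, 3.14, 3.14, 3.14, 3.14].

### API

Orientations are given as a 3x3 rotation matrix whose columns are the frame's x, y, z axes.
In Python, from station import sensors, cams, sign_off gives the robot as it stands. The module is installed in compiled form; this text tells all that it offers.
- The arm moves only by the shell command python3 -m jog 'ROWS'. ROWS is JSON, a list of rows, each a list of 7 numbers: the opening, from 0 (shut) to 1 (fully open), then the shift along the tool's x, y, z in mm, then the turn, a rotation vector about the tool's x, y, z in rad. A call has 1 to 20 rows; each row shifts and turns the commanded pose from where the row before left it, along the tool's axes as they then stand; what a row does not reach is not made up. A row lasts 1/12 s, in which the tool goes at most 41.7 mm and 7.16 degrees, less where a joint would pass 70% of its speed; a pose out of reach is approached as far as the arm can. A call is refused whole if a number of a shift passes 41.7 or a number of a turn 0.125, either way. A call with a gripper value outside its range is refused whole. The fingers move at their own pace and stop on an object; the grip force is fixed at half the most. Time passes only in rows, so rows that do not move let the fingers close. It gives the time, the measured TCP pose, the force, the opening and the grip force at its end, in the units of the state.
- sensors.read_state(): the state, without advancing time (a new reading comes with each control period).
- cams.snapshot(name): name is "side" or "top" or "wrist"; returns the picture (480x640x3 uint8, red, green, blue); there is no depth.
- cams.camera_model(name): a dict with "mtx" (3x3 intrinsics, pixels), "k1" (the pictures are not rectified: a ray, as slopes to the right and down, at radius r is drawn at 1 + k1 r^2 times it, then the intrinsics apply), "cam_to_world" (4x4, takes a point from camera to world coordinates); the wrist camera has in their place "T_tool_cam" (4x4, takes a point from camera to tool coordinates, whose origin is the TCP and whose axes are the flange's). Camera axes: x right, y up, looking along -z (the intrinsics and any distortion apply to the point x, -y, -z); pixel columns grow to the right and rows downward; lengths in m; the calibration is good to about 2 mm. A picture is of the moment at which its call begins: read the wrist's pose just before it. camera_model takes no time and is no camera call.
- sign_off(): hands the job in; it is judged then, once.
The state is a dict: "t": time; "joint_positions": joint angles; "qvel": joint speeds; "joint_torque": joint torques, N m; "tcp_pos": TCP position; "tcp_rot": TCP orientation; "ft_force": force on the tool from outside, world axes, zero at the start; "moment": the same for the moment, N m; "width": finger opening in m; "grip_force": force on a finger pad.
Only numpy, scipy, OpenCV 4.12 (cv2) and the standard library are available. Lean on these libraries where they do the work, as an engineer would, in place of code of your own. Each camera call takes 0.05 s, during which the arm holds its last target. There are 200 camera calls.

## Working session

There is one attempt and no reset: what is moved stays moved. The work goes in short steps, Python scripts to look and compute and a shell command to move; the robot and the scene stay as the last step left them, time stands still between calls to the robot, and variables do not carry over. Pictures are saved under pics/ and viewed, at most 10 in all, crops included, and the job is handed in when it is done.

```bash
mkdir -p pics; cat > h.py <<'E'
import numpy as np, cv2
from station import sensors, cams
def snap(n,f):
    s=sensors.read_state(); im=cams.snapshot(n); cv2.imwrite('pics/'+f,im[:,:,::-1]); return s,im
def T(n,s=None):
    m=cams.camera_model(n)
    if n!='wrist': return m,np.array(m['cam_to_world'])
    W=np.eye(4); W[:3,:3]=s['tcp_rot']; W[:3,3]=s['tcp_pos']
    return m,W@np.array(m['T_tool_cam'])
def ray(n,uv,s=None):
    m,M=T(n,s); K=np.array(m['mtx']); d=np.array([(uv[0]-K[0,2])/K[0,0],(uv[1]-K[1,2])/K[1,1]])
    u=d.copy()
    for _ in range(20): u=d/(1+m['k1']*(u@u))
    v=M[:3,:3]@np.array([u[0],-u[1],-1]); return M[:3,3],v
def atz(n,uv,z,s=None):
    o,v=ray(n,uv,s); return o+v*(z-o[2])/v[2]
def proj(n,p,s=None):
    m,M=T(n,s); K=np.array(m['mtx']); c=M[:3,:3].T@(np.array(p)-M[:3,3]); u=np.array([c[0],-c[1]])/-c[2]
    u=u*(1+m['k1']*(u@u)); return K[:2,:2]@u+K[:2,2]
E
python3 - <<'E'
from h import *
np.set_printoptions(precision=3,suppress=True)
a,_=snap('side','s1.png'); snap('top','t1.png')
print(a['tcp_pos'],a['tcp_rot'],a['width'])
for n in('side','top'): print(cams.camera_model(n))
print(cams.camera_model('wrist'))
E
```

```text
[ 0.135 -0.533  0.249] [[ 0.969  0.246 -0.   ]
 [ 0.246 -0.969  0.002]
 [ 0.    -0.002 -1.   ]] 0.08578266608677222
{'mtx': array([[513.754,   0.   , 317.233],
       [  0.   , 513.754, 250.168],
       [  0.   ,   0.   ,   1.   ]]), 'k1': -0.1175301835419049, 'cam_to_world': array([[-0.924,  0.218, -0.315,  0.243],
       [-0.383, -0.542,  0.748,  0.813],
       [-0.008,  0.812,  0.584,  0.735],
       [ 0.   ,  0.   ,  0.   ,  1.   ]])}
{'mtx': array([[478.049,   0.   , 316.427],
       [  0.   , 478.049, 233.523],
       [  0.   ,   0.   ,   1.   ]]), 'k1': -0.038193487186385634, 'cam_to_world': array([[ 0.009,  0.998, -0.055,  0.523],
       [-1.   ,  0.008, -0.009, -0.011],
       [-0.009,  0.055,  0.998,  1.033],
       [ 0.   ,  0.   ,  0.   ,  1.   ]])}
{'mtx': array([[428.126,   0.   , 318.644],
       [  0.   , 428.126, 237.862],
       [  0.   ,   0.   ,   1.   ]]), 'k1': -0.0851625258653366, 'T_tool_cam': array([[ 0.002,  0.951,  0.308,  0.079],
       [ 1.   , -0.001, -0.001, -0.001],
       [-0.   ,  0.308, -0.951, -0.123],
       [ 0.   ,  0.   ,  0.   ,  1.   ]])}
```

View pics/s1.png

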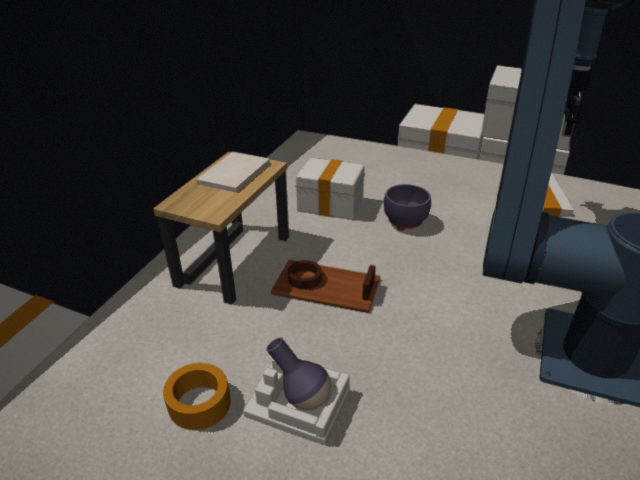

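View pics/t1.png

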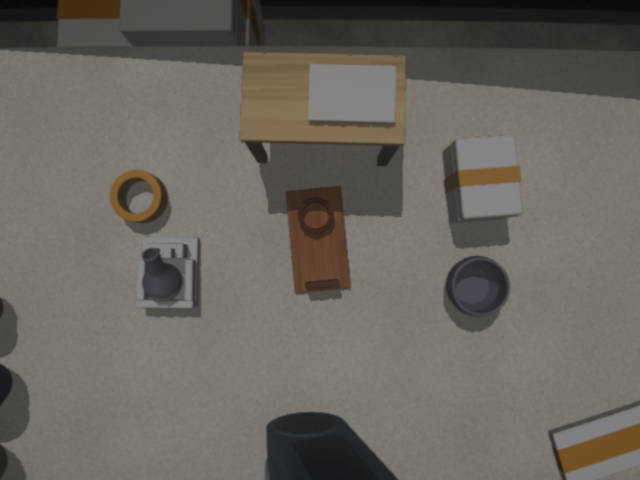

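The side view shows the vase in its cradle at about (305,385), the tray at (327,285) and the shelf at (225,200). In the top view the vase ball is at about (162,281) with its mouth at (152,256). The tray corners are about (287,191), (340,187), (350,288) and (295,293), the ring is at (316,217), and the shelf front edge runs from (240,142) to (405,145). Next I'll look at enlarged crops.

```bash
python3 - <<'E'
from h import *
np.set_printoptions(precision=4,suppress=True)
im=cv2.imread('pics/t1.png'); sd=cv2.imread('pics/s1.png')
g=lambda i:np.clip((i/255.)**.6*255,0,255).astype(np.uint8)
a=cv2.resize(g(im[230:315,125:210]),(400,400),interpolation=3); b=cv2.resize(g(sd[330:440,240:350]),(400,400),interpolation=3)
c=cv2.resize(g(im[130:180,230:410]),(800,200)[:2],interpolation=3)
cv2.imwrite('pics/c1.png',np.vstack([np.hstack([a,b]),c]))
hsv=cv2.cvtColor(im,cv2.COLOR_BGR2HSV)
m=cv2.inRange(hsv,(0,110,30),(14,255,255)); m[:170]=0;m[310:]=0;m[:,:270]=0;m[:,370:]=0
cs=max(cv2.findContours(m,0,1)[0],key=cv2.contourArea)[:,0,:]
w=np.array([atz('top',p,.012)[:2] for p in cs.astype(float)])
print('tray',cv2.minAreaRect((w*1000).astype(np.float32)))
for n,uv,z in[('ballc',(162,281),.06),('ring',(316,217),.037),('tl',(287,191),.012),('tr',(340,187),.012),('br',(350,291),.012),('bl',(295,294),.012),('shL',(240,142),.208),('shR',(405,145.5),.208),('shBL',(245,53),.208),('shBR',(406,57),.208),('cTR',(198,237),.04),('cBR',(194,308),.02),('cBL',(137,308),.02)]:
    print(n,atz('top',uv,z)[:2])
E
```

```text
tray ((567.4459228515625, -3.70147705078125), (215.24929809570312, 115.54199981689453), 5.936716556549072)
ballc [0.4766 0.3126]
ring [ 0.6122 -0.0004]
tl [0.67   0.0628]
tr [ 0.6795 -0.0511]
br [ 0.4573 -0.0737]
bl [0.4498 0.0431]
shL [0.7277 0.1322]
shR [ 0.7235 -0.1566]
shBL [0.8886 0.1267]
shBR [ 0.8829 -0.1592]
cTR [0.5681 0.2457]
cBR [0.4186 0.2562]
cBL [0.4169 0.3783]
```

View pics/c1.png

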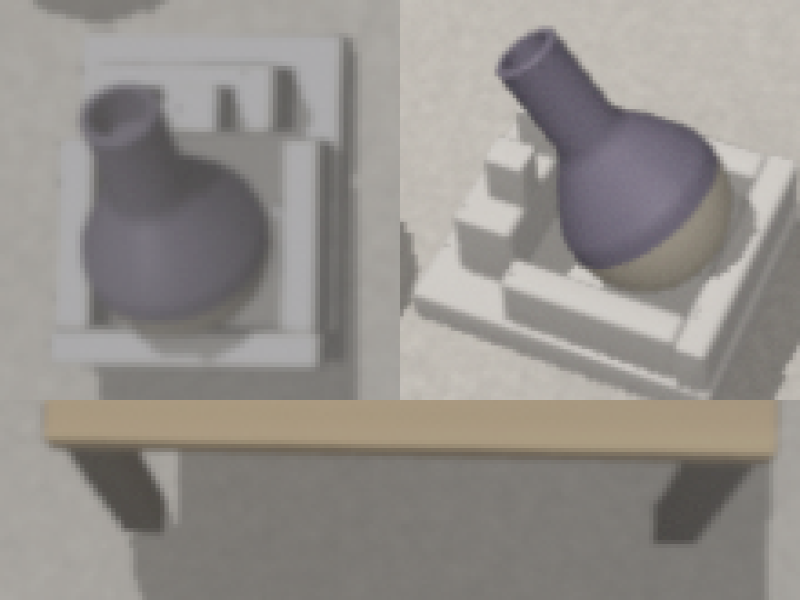

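The crops show the vase in the cradle. In the top view the ball centre is about (162.2,284.2) and the rim centre (150.5,253.8). In the side view they are about (307.7,385.3) and (274.9,345.1). I'll triangulate those points and work out the grasp pose from them.

```bash
cat >> h.py <<'E'
def tri(*obs):
    A=np.zeros((3,3));b=np.zeros(3);L=[]
    for o in obs:
        c,v=ray(*o); v=v/np.linalg.norm(v); P=np.eye(3)-np.outer(v,v); A+=P; b+=P@c; L.append((P,c))
    x=np.linalg.solve(A,b); return x,[np.linalg.norm(P@(x-c)) for P,c in L]
def go(Rt,pt,s):
    "total shift in present tool axes (mm) and rotvec in tool axes"
    from scipy.spatial.transform import Rotation as Ro
    R=np.array(s['tcp_rot']); return R.T@(np.array(pt)-s['tcp_pos'])*1000, Ro.from_matrix(R.T@Rt).as_rotvec()
E
python3 - <<'E'
from h import *
np.set_printoptions(precision=4,suppress=True)
B,e1=tri(('top',(162.2,284.2)),('side',(307.7,385.3)));M,e2=tri(('top',(150.5,253.8)),('side',(274.9,345.1)))
d=M-B;print(B,e1,M,e2,np.linalg.norm(d),d/np.linalg.norm(d),'lean',np.degrees(np.arccos(d[2]/np.linalg.norm(d))),'az',np.degrees(np.arctan2(d[1],d[0])))
for n,p in [('fl',(136,306.5)),('fr',(192.6,307.6))]: print(n,atz('top',p,.049))
for p in [(143.5,238),(197.2,238)]: print(atz('top',p,.02))
# fit cradle/vase: silhouette check via ball projected centre
s=__import__('station').sensors.read_state()
a=d/np.linalg.norm(d); N=B+a*.072
x=np.array([-a[2]*a[0],-a[2]*a[1],a[0]**2+a[1]**2]);x/=np.linalg.norm(x)
R=np.c_[x,np.cross(-a,x),-a];print(N,R);print(s['t'],go(R,N,s))
E
```

```text
[0.4718 0.3113 0.0641] [np.float64(0.0015877409347728184), np.float64(0.0015877409347728755)] [0.5304 0.3104 0.1355] [np.float64(0.0008476305716169506), np.float64(0.0008476305716168299)] 0.09235044092408483 [ 0.6342 -0.0092  0.7731] lean 39.36743931150452 az -0.8325796340071653
fl [0.423  0.3693 0.049 ]
fr [0.4223 0.2515 0.049 ]
[0.5659 0.3683 0.02  ]
[0.5669 0.2525 0.02  ]
[0.5175 0.3106 0.1197] [[-0.773   0.0145 -0.6342]
 [ 0.0112  0.9999  0.0092]
 [ 0.6343  0.     -0.7731]]
0.1 (array([ 577.8937, -722.929 ,  131.2088]), array([ 0.9737,  0.1267, -2.7214]))
```

```bash
python3 -m jog '[[1,27,-29,0,0,0,0],[1,27,-29,0,0,0,0],[1,27,-29,0,0,0,0],[1,27,-29,0,0,0,0],[1,27,-29,0,0,0,0],[1,27,-29,0,0,0,0],[1,27,-29,0,0,0,0],[1,27,-29,0,0,0,0],[1,27,-29,0,0,0,0],[1,27,-29,0,0,0,0],[1,27,-29,0,0,0,0],[1,27,-29,0,0,0,0],[1,27,-29,0,0,0,0],[1,27,-29,0,0,0,0],[1,27,-29,0,0,0,0],[1,27,-29,0,0,0,0],[1,27,-29,0,0,0,0],[1,27,-29,0,0,0,0],[1,27,-29,0,0,0,0],[1,27,-29,0,0,0,0]]'
python3 -m jog '[[1,0,0,0,0,0,-0.12],[1,0,0,0,0,0,-0.12],[1,0,0,0,0,0,-0.12],[1,0,0,0,0,0,-0.12],[1,0,0,0,0,0,-0.12],[1,0,0,0,0,0,-0.12],[1,0,0,0,0,0,-0.12],[1,0,0,0,0,0,-0.12],[1,0,0,0,0,0,-0.12],[1,0,0,0,0,0,-0.12],[1,0,0,0,0,0,-0.12],[1,0,0,0,0,0,-0.12],[1,0,0,0,0,0,-0.12],[1,0,0,0,0,0,-0.12],[1,0,0,0,0,0,-0.12],[1,0,0,0,0,0,-0.12],[1,0,0,0,0,0,-0.12],[1,0,0,0,0,0,-0.12],[1,0,0,0,0,0,-0.12],[1,0,0,0,0,0,-0.12]]'
cat > plan.py <<'E'
from h import *
np.set_printoptions(precision=4,suppress=True)
s=sensors.read_state(); L=np.radians(37.5); az=np.radians(-.4)
a=np.array([np.sin(L)*np.cos(az),np.sin(L)*np.sin(az),np.cos(L)]); N=np.array([.4735,.311,.063])+.072*a
x=np.array([-a[2]*a[0],-a[2]*a[1],a[0]**2+a[1]**2]);x/=np.linalg.norm(x)
R=np.c_[x,np.cross(-a,x),-a]
print(s['t'],s['tcp_pos'],s['joint_positions'],go(R,N+.11*a,s)); print(go(R,N,s)[0])
E
python3 plan.py
```

```text
t: 1.77
tcp_pos: [0.5163, 0.1642, 0.2499]
tcp_rot: [[0.969, 0.247, -0.001], [0.247, -0.969, -0.0], [-0.001, -0.0, -1.0]]
ft_force: [1.6, -0.3, -0.1]
width: 0.085
grip_force: 0.0
t: 3.43
tcp_pos: [0.5157, 0.162, 0.2498]
tcp_rot: [[-0.884, 0.468, -0.001], [0.468, 0.884, -0.0], [0.001, -0.001, -1.0]]
ft_force: [0.2, -0.6, 0.3]
width: 0.0857
grip_force: 0.0
3.4333 [0.5157 0.162  0.2498] [ 0.098   0.2426  1.5575 -0.      1.3426 -0.986 ] (array([  8.6752, 163.1076,  42.3288]), array([ 0.1566,  0.6407, -0.4626]))
[ 67.9967 132.2472 129.6706]
```

```bash
python3 -m jog '[[1,2,33,0,0,0,0],[1,2,33,0,0,0,0],[1,2,33,0,0,0,0],[1,2,33,0,0,0,0],[1,1,31,0,0,0,0],[1,0,0,0,0.0196,0.08,-0.058],[1,0,0,0,0.0196,0.08,-0.058],[1,0,0,0,0.0196,0.08,-0.058],[1,0,0,0,0.0196,0.08,-0.058],[1,0,0,0,0.0196,0.08,-0.058],[1,0,0,0,0.0196,0.08,-0.058],[1,0,0,0,0.0196,0.08,-0.058],[1,0,0,0,0.0196,0.08,-0.058],[1,0,0,0,0,0,0],[1,0,0,0,0,0,0]]'; python3 plan.py; python3 -c "
from h import *; snap('wrist','w1.png')"
```

```text
t: 4.68
tcp_pos: [0.5856, 0.3098, 0.2467]
tcp_rot: [[-0.792, 0.013, -0.61], [0.012, 1.0, 0.007], [0.61, -0.002, -0.793]]
ft_force: [0.1, 0.7, 0.1]
width: 0.0851
grip_force: 0.0
4.6833 [0.5856 0.3098 0.2467] [ 0.2401  0.8835  0.6594  0.193   2.23   -1.2482] (array([-22.9382,   0.475 ,  32.0029]), array([ 0.0025, -0.0013, -0.006 ]))
[-23.0875   0.1985 142.0025]
```

View pics/w1.png

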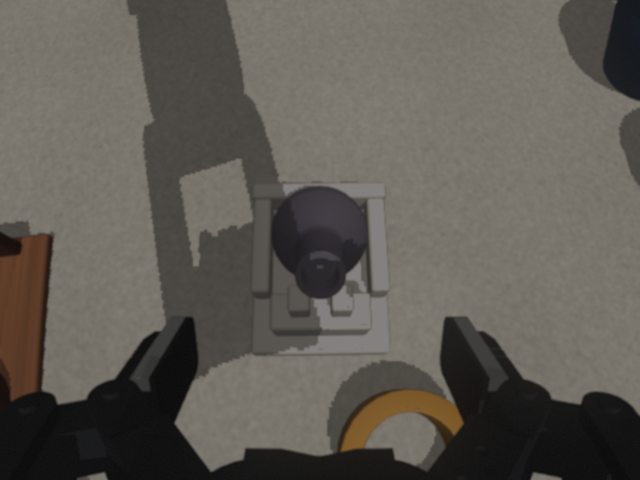

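The wrist view shows the ball centred at about (320,233) and the mouth at (320,276), midway between the fingers (about 318). I'll check this against the model.

```bash
python3 - <<'E'
from h import *
np.set_printoptions(precision=4,suppress=True)
s=sensors.read_state()
print(tri(('top',(162.2,284.2)),('side',(307.7,385.3)),('wrist',(320,234),s)));print(tri(('top',(150.5,253.8)),('side',(274.9,345.1)),('wrist',(320,275),s)))
L=np.radians(37.5);a=np.array([np.sin(L),0,np.cos(L)]);B=np.array([.4735,.311,.063])
print(proj('wrist',B,s),proj('wrist',B+.095*a,s))
E
```

```text
(array([0.4734, 0.3118, 0.0618]), [np.float64(0.0031565600544203394), np.float64(0.001437752108829739), np.float64(0.003170420754502604)])
(array([0.5303, 0.3112, 0.1356]), [np.float64(0.0009775218929247147), np.float64(0.0011552769424066729), np.float64(0.0011244919132504287)])
[317.3809 230.2375] [317.8903 275.4583]
```

```bash
python3 -m jog '[[1,-11.5,0.6,16,0,0,0],[1,-11.5,0.6,16,0,0,0],[1,0,0,25,0,0,0],[1,0,0,25,0,0,0],[1,0,0,25,0,0,0],[1,0,0,20,0,0,0],[1,0,0,15,0,0,0],[1,0,0,0,0,0,0],[1,0,0,0,0,0,0]]'; python3 plan.py; python3 -c "
from h import *; import cv2
_,a=snap('wrist','w2.png'); _,b=snap('side','s2.png')
cv2.imwrite('pics/c2.png',cv2.resize(np.hstack([a[200:480,180:460],b[280:480-0,180:380][:200]  if 0 else cv2.resize(b[310:430,220:340],(280,280))])[:,:,::-1],(800,400)))"
```

```text
t: 5.48
tcp_pos: [0.5168, 0.3122, 0.1256]
tcp_rot: [[-0.796, 0.011, -0.605], [0.009, 1.0, 0.007], [0.605, 0.0, -0.796]]
ft_force: [0.1, 0.1, 1.1]
width: 0.0853
grip_force: 0.0
5.4833 [0.5168 0.3122 0.1256] [ 0.2646  0.8216  1.0747  0.1739  1.8722 -1.2971] (array([  -4.2033,   -1.1763, -105.9807]), array([ 0.003 ,  0.0047, -0.0033]))
[-3.6857 -1.5107  4.0175]
```

View pics/c2.png

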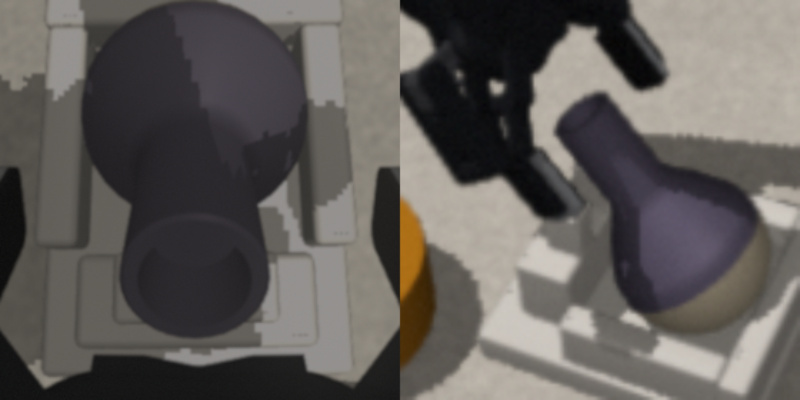

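The neck sits centred between the open fingers: neck at about 194, finger midpoint about 197 in the left crop. I'll make the last small shift and close.

```bash
python3 -m jog '[[1,-3.7,-0.8,3,0,0,0],[1,0,0,0,0,0,0],[0.5,0,0,0,0,0,0],[0.5,0,0,0,0,0,0],[0.3,0,0,0,0,0,0],[0.3,0,0,0,0,0,0],[0.3,0,0,0,0,0,0],[0.2,0,0,0,0,0,0],[0,0,0,0,0,0,0],[0,0,0,0,0,0,0],[0,0,0,0,0,0,0],[0,0,0,0,0,0,0]]'
```

```text
t: 6.58
tcp_pos: [0.5184, 0.311, 0.119]
tcp_rot: [[-0.795, 0.011, -0.607], [0.009, 1.0, 0.007], [0.607, 0.0, -0.795]]
ft_force: [0.0, -0.8, 1.6]
width: 0.0308
grip_force: 59.2
```

```bash
python3 -m jog '[[0,3,0,-4,0,0,0],[0,6.1,0,-8,0,0,0],[0,9.1,0,-11.9,0,0,0],[0,9.1,0,-11.9,0,0,0],[0,9.1,0,-11.9,0,0,0],[0,9.1,0,-11.9,0,0,0],[0,9.1,0,-11.9,0,0,0],[0,9.1,0,-11.9,0,0,0],[0,9.1,0,-11.9,0,0,0],[0,6.1,0,-8,0,0,0],[0,3,0,-4,0,0,0],[0,0,0,0,0,0,0],[0,0,0,0,0,0,0]]'; python3 -c "
from h import *; _,b=snap('side','s3.png'); print(sensors.read_state()['joint_positions'])
cv2.imwrite('pics/c3.png',cv2.resize(b[200:420,180:420],(720,600)[:2])[:,:,::-1])"
```

```text
t: 7.67
tcp_pos: [0.5184, 0.3111, 0.2535]
tcp_rot: [[-0.794, 0.012, -0.607], [0.009, 1.0, 0.007], [0.607, 0.0, -0.794]]
ft_force: [-0.7, -1.3, -3.6]
width: 0.031
grip_force: 59.5
[ 0.26240904  0.73614596  0.92559069  0.1925193   2.1071587  -1.25186034]
```

View pics/c3.png

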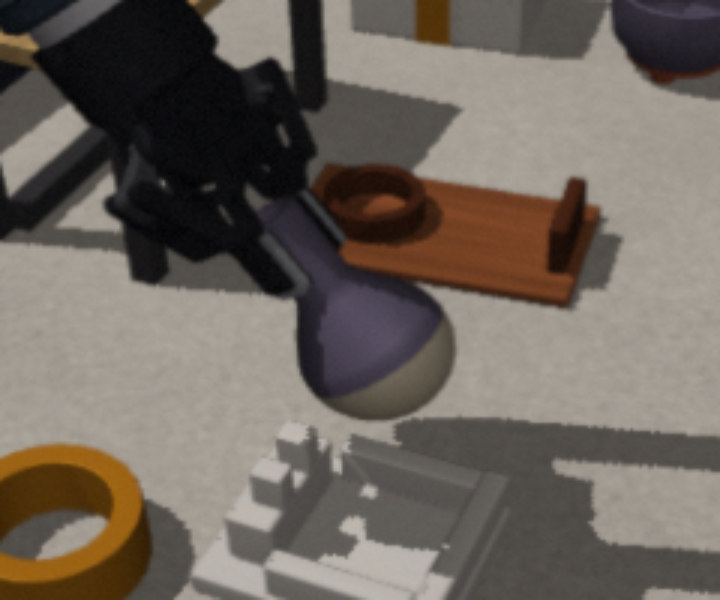

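The vase is held clear of the cradle at about (375,330) in the crop and still lines up with the gripper. I'll turn the tool upright and refine the ring, tray and shelf positions by matching edges in both views.

```bash
python3 -m jog '[[0,0,0,0,0,-0.06,0],[0,0,0,0,0,-0.09,0],[0,0,0,0,0,-0.09,0],[0,0,0,0,0,-0.09,0],[0,0,0,0,0,-0.09,0],[0,0,0,0,0,-0.09,0],[0,0,0,0,0,-0.09,0],[0,0,0,0,0,-0.052,0],[0,0,0,0,0,0,0],[0,0,0,0,0,0,0],[0,0,0,0,0,0,0]]'
cat > fit.py <<'E'
from h import *
from scipy.optimize import minimize
def G(f):
    g=cv2.GaussianBlur(cv2.imread('pics/'+f).astype(np.float32),(0,0),1.5)
    return np.sqrt(sum(cv2.Sobel(g,5,*d)**2 for d in((1,0),(0,1)))).sum(2)
def score(pts,ims):
    t=0
    for n,g in ims:
        q=np.array([proj(n,p) for p in pts],np.float32); t+=cv2.remap(g,q[None,:,0],q[None,:,1],1).mean()/g.std()
    return t
def traypts(v,full=True):
    x,y,w=v; c,s=np.cos(w),np.sin(w); P=[]
    th=np.linspace(0,6.283,60)
    for r in(.038,.028): P+=[(.05+r*np.cos(t),r*np.sin(t),.037) for t in th]
    u=np.linspace(-1,1,40)
    P+=[(.11*k,.06*a,.012) for a in u for k in(-1,1)]+[(.11*a,.06*k,.012) for a in u for k in(-1,1)]
    P+=[(-.095+.007*k,.035*a,.057) for a in u for k in(-1,1)]
    return [(x+c*a-s*b,y+s*a+c*b,z) for a,b,z in P]
def fit(fn,v0,ims,st):
    best=None
    for k in range(8):
        r=np.random.default_rng(k).normal(size=len(v0))*st
        o=minimize(lambda v:-score(fn(v),ims),np.array(v0)+(r if k else 0),method='Nelder-Mead',options=dict(initial_simplex=[v0+r*0]+[np.array(v0)+np.eye(len(v0))[i]*st[i] for i in range(len(v0))] if not k else None,xatol=1e-4))
        if best is None or o.fun<best.fun: best=o
    return best.x,best.fun
def shelfpts(v):
    x,y,w=v; c,s=np.cos(w),np.sin(w); u=np.linspace(-1,1,60)
    P=[(.08+.08*k,.145*a,.208) for a in u for k in(-1,1)]+[(.08+.08*a,.145*k,.208) for a in u for k in(-1,1)]
    return [(x+c*a-s*b,y+s*a+c*b,z) for a,b,z in P]
E
python3 - <<'E'
from fit import *
np.set_printoptions(precision=4,suppress=True)
T1=('top',G('t1.png'));S1=('side',G('s1.png'))
for ims in([T1],[S1],[T1,S1]):
    print('tray',fit(traypts,[.567,-.0037,.1],ims,[.005,.005,.03]),'shelf',fit(shelfpts,[.7255,-.012,-.015],ims,[.005,.005,.02]))
s,b=snap('side','s4.png');_,t=snap('top','t4.png');print(s['tcp_pos'],s['tcp_rot'],s['joint_positions'])
q=proj('side',s['tcp_pos']-np.array([0,0,.04])).astype(int);print(q)
q2=proj('top',s['tcp_pos']).astype(int)
cv2.imwrite('pics/c4.png',cv2.resize(b[q[1]-60:q[1]+60,q[0]-70:q[0]+70],(700,600),interpolation=3)[:,:,::-1])
E
```

```text
t: 8.63
tcp_pos: [0.5181, 0.3109, 0.253]
tcp_rot: [[-1.0, 0.012, -0.004], [0.012, 1.0, -0.0], [0.004, -0.0, -1.0]]
ft_force: [-0.4, -0.2, -4.3]
width: 0.0306
grip_force: 60.0Traceback (most recent call last):
  File "<stdin>", line 5, in <module>
  File "fit.py", line 23, in fit
    o=minimize(lambda v:-score(fn(v),ims),np.array(v0)+(r if k else 0),method='Nelder-Mead',options=dict(initial_simplex=[v0+r*0]+[np.array(v0)+np.eye(len(v0))[i]*st[i] for i in range(len(v0))] if not k else None,xatol=1e-4))
    res = _minimize_neldermead(fun, x0, args, callback, bounds=bounds,
                               **options)
    fxr = func(xr)
    fx = function(np.copy(x), *(wrapper_args + args))
  File "fit.py", line 23, in <lambda>
    o=minimize(lambda v:-score(fn(v),ims),np.array(v0)+(r if k else 0),method='Nelder-Mead',options=dict(initial_simplex=[v0+r*0]+[np.array(v0)+np.eye(len(v0))[i]*st[i] for i in range(len(v0))] if not k else None,xatol=1e-4))
                         ~~~~~^^^^^^^^^^^
  File "fit.py", line 9, in score
    q=np.array([proj(n,p) for p in pts],np.float32); t+=cv2.remap(g,q[None,:,0],q[None,:,1],1).mean()/g.std()
                ~~~~^^^^^
  File "h.py", line 18, in proj
    m,M=T(n,s); K=np.array(m['mtx']); c=M[:3,:3].T@(np.array(p)-M[:3,3]); u=np.array([c[0],-c[1]])/-c[2]
        ~^^^^^
  File "h.py", line 6, in T
    m=cams.camera_model(n)
ValueError: time passes only in moves, steps and waits
```

```bash
sed -i "s/m=cams.camera_model(n)/m=cm(n)/; s/^from station import sensors, cams/from station import sensors, cams\nimport functools\ncm=functools.cache(lambda n: cams.camera_model(n))/" h.py
sed -i 's/initial_simplex=.*if not k else None,xatol/initial_simplex=[np.array(v0)+r*bool(k)]+[np.array(v0)+r*bool(k)+np.eye(len(v0))[i]*st[i] for i in range(len(v0))],xatol/' fit.py
python3 - <<'E'
from fit import *
np.set_printoptions(precision=4,suppress=True)
s,b=snap('side','s4.png');_,t=snap('top','t4.png');print(s['tcp_pos'],s['joint_positions'])
q=proj('side',s['tcp_pos']-np.array([0,0,.04])).astype(int);print(q)
cv2.imwrite('pics/c4.png',cv2.resize(b[q[1]-60:q[1]+60,q[0]-70:q[0]+70],(700,600),interpolation=3)[:,:,::-1])
T1=('top',G('t1.png'));S1=('side',G('s1.png'))
for ims in([T1],[S1],[T1,S1]):
    print('tray',fit(traypts,[.567,-.0037,.1],ims,[.005,.005,.03]),'shelf',fit(shelfpts,[.7255,-.012,-.015],ims,[.005,.005,.02]))
E
```

```text
[0.5181 0.3109 0.253 ] [ 0.3554  0.3568  1.3909  0.0012  1.3979 -1.2039]
[278 311]
tray (array([ 0.5668, -0.004 ,  0.1054]), np.float64(-2.3957972526550293)) shelf (array([ 0.7298, -0.0107, -0.0173]), np.float64(-2.642030715942383))
tray (array([ 0.566 , -0.0074,  0.104 ]), np.float64(-2.1852142810821533)) shelf (array([ 0.7291, -0.0144, -0.0228]), np.float64(-4.463041305541992))
tray (array([ 0.5662, -0.0044,  0.1035]), np.float64(-4.527240753173828)) shelf (array([ 0.7296, -0.0122, -0.0179]), np.float64(-6.933699607849121))
```

View pics/c4.png

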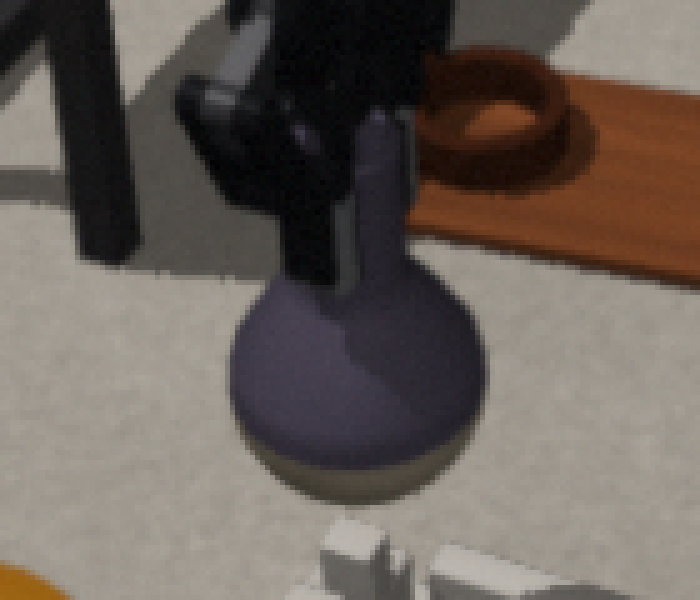

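The side crop shows the vase hanging nearly upright, with the ball centred at about (358,377) in the crop, which is full-image (279.6,326.4). I'll work out the residual tilt from that.

```bash
python3 - <<'E'
from h import *
from scipy.optimize import brentq
np.set_printoptions(precision=4,suppress=True)
s=sensors.read_state();p=s['tcp_pos'];R=np.array(s['tcp_rot'])
print(proj('side',p-[0,0,.072]))
# swing only about tool y (pad line): belly = p + d*(sin a * x + cos a * z_tool)
for D in(.068,.072,.076):
  for a in np.radians([-6,-4,-2,0,2,4,6]): print(D,round(np.degrees(a)),proj('side',p+D*(np.sin(a)*R[:,0]+np.cos(a)*R[:,2])),end=' ')
  print()
t=cv2.imread('pics/t4.png');
# silhouette in side image: purple/cream ball mask
b=cv2.imread('pics/s4.png').astype(int)
for r in range(300,352,4): print(r,b[r,250:312:4].mean(1).astype(int))
E
```

```text
[279.2343 326.6137]
0.068 -6 [275.0825 323.3354] 0.068 -4 [276.4654 323.8486] 0.068 -2 [277.851  324.3244] 0.068 0 [279.2377 324.7623] 0.068 2 [280.6243 325.1618] 0.068 4 [282.0093 325.5222] 0.068 6 [283.3913 325.8432] 
0.072 -6 [274.9985 325.1368] 0.072 -4 [276.458 325.68 ] 0.072 -2 [277.9205 326.1839] 0.072 0 [279.3844 326.648 ] 0.072 2 [280.8483 327.0717] 0.072 4 [282.3107 327.4544] 0.072 6 [283.7701 327.7955] 
0.076 -6 [274.9152 326.9264] 0.076 -4 [276.4508 327.4995] 0.076 -2 [277.9897 328.0316] 0.076 0 [279.5303 328.5219] 0.076 2 [281.071  328.9698] 0.076 4 [282.6104 329.3747] 0.076 6 [284.1468 329.7361] 
300 [ 77  74  75  77   8  10  21  47  39  35 116 145 110  98  45  41]
304 [ 78  76  76  75  10  10  13  54  39  34  28 130 146 149 150 151]
308 [151 156 153  61  60  35  30  49  41  36  35  33 126 154 147 146]
312 [156 154  89  67  71  61  41  43  44  42  43  38  32 129 149 152]
316 [151 151  62  69  72  72  68  52  51  46  44  42  36  46 148 144]
320 [155  97  62  71  69  68  68  50  49  48  45  41  38  34 141 146]
324 [160  70  64  70  68  70  68  68  50  47  46  41  39  37 149 151]
328 [157  63  64  66  68  70  67  66  62  50  46  43  41  34 150 151]
332 [153  97  57  63  67  65  65  64  61  55  45  43  38  37 152 150]
336 [155 144  47  55  64  64  62  60  57  54  48  41  38  78 153 152]
340 [152 150  75  51  49  50  51  50  46  43  42  45  64 146 152 151]
344 [155 151 152  59  66  57  50  45  50  63  71  66 131 151 154 152]
348 [155 153 155 153  85  59  63  69  67  66  64 143 150 158 152 149]
```

```bash
python3 -m jog '[[0,-2.2,-6.7,0,0,0,0],[0,-4.4,-13.5,0,0,0,0],[0,-7.4,-22.4,0,0,0,0],[0,-7.4,-22.4,0,0,0,0],[0,-7.4,-22.4,0,0,0,0],[0,-7.4,-22.4,0,0,0,0],[0,-7.4,-22.4,0,0,0,0],[0,-7.4,-22.4,0,0,0,0],[0,-7.4,-22.4,0,0,0,0],[0,-7.4,-22.4,0,0,0,0],[0,-7.4,-22.4,0,0,0,0],[0,-7.4,-22.4,0,0,0,0],[0,-7.4,-22.4,0,0,0,0],[0,-7.4,-22.4,0,0,0,0],[0,-4.4,-13.5,0,0,0,0],[0,-2.2,-6.7,0,0,0,0],[0,0,0,0,0,0,0],[0,0,0,0,0,0,0]]'
python3 - <<'E'
from h import *
np.set_printoptions(precision=4,suppress=True)
s=sensors.read_state();R=np.array(s['tcp_rot']);print(R.T@(np.array([.616,0,.150])-s['tcp_pos'])*1000,R)
E
```

```text
t: 10.23
tcp_pos: [0.6166, 0.0008, 0.2535]
tcp_rot: [[-1.0, 0.012, -0.002], [0.012, 1.0, 0.001], [0.002, 0.001, -1.0]]
ft_force: [0.5, 0.0, -4.7]
width: 0.0308
grip_force: 60.2
[  0.4213  -0.9733 103.4883] [[-0.9999  0.0123 -0.0016]
 [ 0.0123  0.9999  0.0012]
 [ 0.0016  0.0012 -1.    ]]
```

Lower to about 10 mm above the seat, then check in the side view.

```bash
python3 -m jog '[[0,0.4,-0.6,10,0,0,0],[0,0,0,15,0,0,0],[0,0,0,18,0,0,0],[0,0,0,18,0,0,0],[0,0,0,18,0,0,0],[0,0,0,14,0,0,0],[0,0,0,7,0,0,0],[0,0,0,4,0,0,0],[0,0,0,0,0,0,0],[0,0,0,0,0,0,0]]'
python3 - <<'E'
from h import *
s,b=snap('side','s5.png');_,t=snap('top','t5.png');_,w=snap('wrist','w5.png')
A=cv2.resize(b[220:320,250:390],(560,400),interpolation=3);C=cv2.resize(w[120:420,180:460],(240,257))
o=np.zeros((400,800,3),np.uint8);o[:,:560]=A;o[:257,560:]=C
cv2.imwrite('pics/c5.png',o[:,:,::-1]); print(s['tcp_pos'],proj('side',s['tcp_pos']-np.array([0,0,.072])),proj('side',[.616,0,.037]),proj('side',[.616,0,.065]))
E
```

```text
t: 11.07
tcp_pos: [0.6167, 0.0006, 0.1503]
tcp_rot: [[-1.0, 0.011, 0.0], [0.011, 1.0, 0.0], [-0.0, 0.0, -1.0]]
ft_force: [0.3, 0.2, -4.1]
width: 0.031
grip_force: 60.2
[6.16705696e-01 6.09991307e-04 1.50288565e-01] [303.7513468  255.36849154] [304.59308022 270.36258911] [304.30397325 260.20978516]
```

View pics/c5.png

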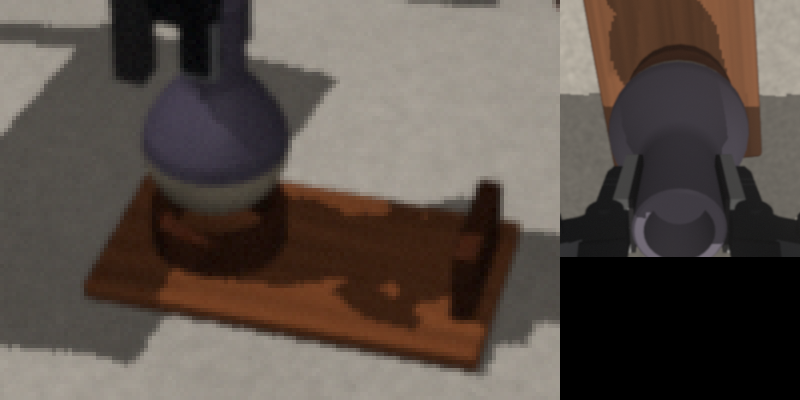

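The side crop shows the vase upright over the ring, with the ball centre at x about 215 and the ring centre at about 220. That's an offset of about 1 mm. I'll correct it and lower slowly.

```bash
python3 -m jog '[[0,1,-0.5,2,0,0,0],[0,0,0,2,0,0,0],[0,0,0,2,0,0,0],[0,0,0,2,0,0,0],[0,0,0,1.5,0,0,0],[0,0,0,1,0,0,0],[0,0,0,1,0,0,0],[0,0,0,0,0,0,0],[0,0,0,0,0,0,0]]'
```

```text
t: 11.97
tcp_pos: [0.6156, -0.0001, 0.1386]
tcp_rot: [[-1.0, 0.011, -0.0], [0.011, 1.0, 0.001], [0.0, 0.001, -1.0]]
ft_force: [-0.5, 2.1, -1.0]
width: 0.0301
grip_force: 60.5
```

```bash
python3 -m jog '[[0,0,0,0.5,0,0,0],[0,0,0,0.5,0,0,0],[0,0,0,0,0,0,0],[0,0,0,0,0,0,0]]'
```

```text
t: 12.3
tcp_pos: [0.6158, -0.0001, 0.1383]
tcp_rot: [[-1.0, 0.011, 0.001], [0.011, 1.0, 0.0], [-0.001, 0.0, -1.0]]
ft_force: [-1.1, 1.9, 5.3]
width: 0.0306
grip_force: 60.9
```

```bash
python3 -m jog '[[0.4,0,0,0,0,0,0],[0.4,0,0,0,0,0,0],[0.45,0,0,0,0,0,0],[0.5,0,0,0,0,0,0],[0.6,0,0,0,0,0,0],[0.8,0,0,0,0,0,0],[1,0,0,0,0,0,0],[1,0,0,0,0,0,0],[1,0,0,0,0,0,0]]'
python3 - <<'E'
from h import *
s,b=snap('side','s6.png');_,t=snap('top','t6.png');_,w=snap('wrist','w6.png')
A=cv2.resize(b[200:320,230:390],(560,420),interpolation=3);C=cv2.resize(w[120:480,160:480],(240,270))
o=np.zeros((420,800,3),np.uint8);o[:,:560]=A;o[:270,560:]=C
cv2.imwrite('pics/c6.png',o[:,:,::-1])
E
```

```text
t: 13.05
tcp_pos: [0.6154, -0.0004, 0.1372]
tcp_rot: [[-1.0, 0.012, -0.001], [0.012, 1.0, 0.0], [0.001, 0.0, -1.0]]
ft_force: [-0.4, -0.1, 0.2]
width: 0.085
grip_force: 0.0
```

View pics/c6.png

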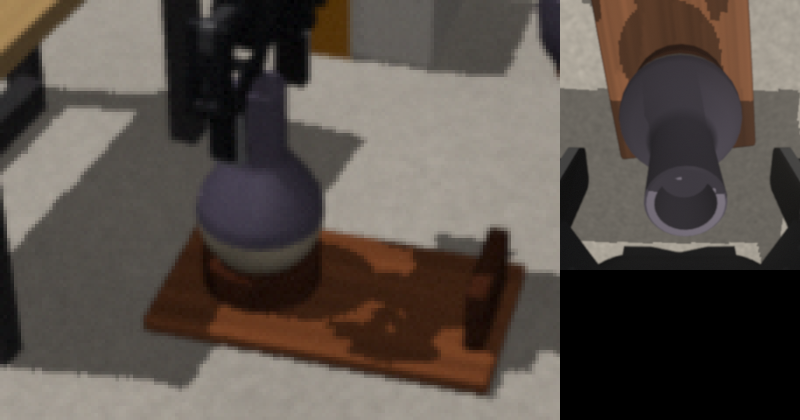

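The vase stands upright in the ring with the fingers open and clear of it, and the wrist view shows the neck midway between the pads. I'll go up, then back over the grip, and turn.

```bash
python3 -m jog '[[1,0,0,-8,0,0,0],[1,0,0,-15,0,0,0],[1,0,0,-22,0,0,0],[1,0,0,-25,0,0,0],[1,0,0,-25,0,0,0],[1,0,0,-20,0,0,0],[1,30,0,0,0,0,0],[1,38,-4,0,0,0,0],[1,38,-6,0,0,0,0],[1,38,-6,0,0,0,0],[1,0,0,0,0,0,0.12],[1,0,0,0,0,0,0.12],[1,0,0,0,0,0,0.12],[1,0,0,0,0,0,0.12],[1,0,0,0,0,0,0.12],[1,0,0,0,0,0,0.12],[1,0,0,0,0,0,0.12],[1,0,0,0,0,0,0.12],[1,0,0,0,0,0,0.12],[1,0,0,0,0,0,0.12]]'
python3 -m jog '[[1,0,0,0,0,0,0.12],[1,0,0,0,0,0,0.12],[1,0,0,0,0,0,0],[1,0,0,0,0,0,0]]'
python3 - <<'E'
from fit import *
np.set_printoptions(precision=4,suppress=True)
s,b=snap('side','s7.png');_,t=snap('top','t7.png')
S=('side',G('s7.png'))
def tp(v): # outline + grip top only
    P=traypts(v); return P[120:]
v,_=fit(tp,[.566,-.006,.104],[S],[.004,.004,.02]); print(v)
T1=('side',G('s1.png'));v1,_=fit(tp,[.566,-.006,.104],[T1],[.004,.004,.02]); print('start',v1)
x,y,w=[.5665,-.005,.104]+(v-v1); print(x,y,w)
g=np.array([x-.095*np.cos(w),y-.095*np.sin(w),.042]); R=np.array([[-np.sin(w),np.cos(w),0],[np.cos(w),np.sin(w),0],[0,0,-1]]).T
print(g,s['tcp_pos'],s['joint_positions'],go(R,g,s))
E
```

```text
t: 14.87
tcp_pos: [0.4713, -0.0147, 0.2531]
tcp_rot: [[-0.346, 0.938, 0.0], [0.938, 0.346, 0.0], [0.0, 0.0, -1.0]]
ft_force: [0.2, -0.8, -0.5]
width: 0.0854
grip_force: 0.0
t: 15.2
tcp_pos: [0.4713, -0.0147, 0.2529]
tcp_rot: [[-0.123, 0.992, -0.0], [0.992, 0.123, 0.0], [0.0, -0.0, -1.0]]
ft_force: [-1.0, -0.1, 0.1]
width: 0.0852
grip_force: 0.0
[0.564  0.0033 0.132 ]
start [0.5643 0.0026 0.1225]
0.5662312359231825 -0.004351146512818144 0.11345386482254151
[ 0.4718 -0.0151  0.042 ] [ 0.4713 -0.0147  0.2529] [-0.2684  0.1143  1.7085  0.      1.3188 -0.3913] (array([ -0.4675,   0.4634, 210.8886]), array([-0.0001, -0.0001,  0.0094]))
```

```bash
python3 -m jog '[[1,-0.5,0.5,20,0,0,0.012],[1,0,0,35,0,0,0],[1,0,0,35,0,0,0],[1,0,0,35,0,0,0],[1,0,0,35,0,0,0],[1,0,0,28,0,0,0],[1,0,0,15,0,0,0],[1,0,0,8,0,0,0],[1,0,0,0,0,0,0],[1,0,0,0,0,0,0]]'
python3 - <<'E'
from h import *
s,b=snap('wrist','w8.png');_,c=snap('side','s8.png');print(s['joint_positions'])
cv2.imwrite('pics/c8.png',np.hstack([cv2.resize(b,(400,300)),cv2.resize(c[200:320,250:410],(400,300))])[:,:,::-1])
E
```

```text
t: 16.13
tcp_pos: [0.4722, -0.0152, 0.0418]
tcp_rot: [[-0.108, 0.994, -0.0], [0.994, 0.108, 0.0], [0.0, -0.0, -1.0]]
ft_force: [-0.1, 0.5, 0.1]
width: 0.0855
grip_force: 0.0
[-2.69012818e-01  3.78689097e-01  1.96810942e+00  2.91116519e-05
  7.95213715e-01 -3.77287674e-01]
```

View pics/c8.png

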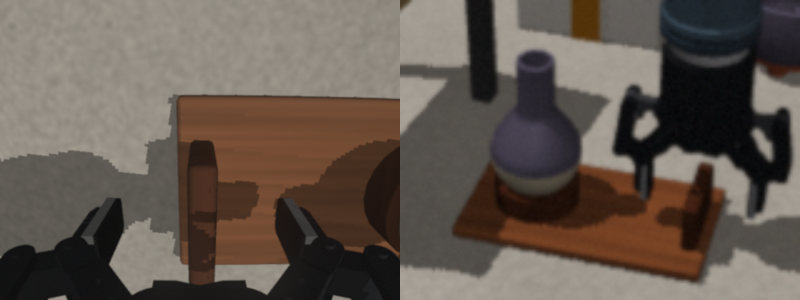

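The plate lies straight between the pads, at about 202 against a finger midpoint of 198, and the vase stands upright in the ring. I'll shift 1.5 mm and close gently.

```bash
python3 -m jog '[[1,0,1.5,0,0,0,0],[0.6,0,0,0,0,0,0],[0.5,0,0,0,0,0,0],[0.4,0,0,0,0,0,0],[0.3,0,0,0,0,0,0],[0.25,0,0,0,0,0,0],[0.2,0,0,0,0,0,0],[0.17,0,0,0,0,0,0],[0.15,0,0,0,0,0,0],[0.1,0,0,0,0,0,0],[0,0,0,0,0,0,0],[0,0,0,0,0,0,0],[0,0,0,0,0,0,0],[0,0,0,0,0,0,0]]'
python3 - <<'E'
from h import *
np.set_printoptions(precision=4,suppress=True)
s=sensors.read_state();R=np.array(s['tcp_rot'])
w=-.018; sh=np.array([.7295,-.0125]); c=np.array([np.cos(w),np.sin(w)])
pre=sh+c*(-.080-.04) # grip position 40 mm short of home, square
Rt=np.array([[-np.sin(w),np.cos(w),0],[np.cos(w),np.sin(w),0],[0,0,-1]]).T
print(pre,sh-c*.08, s['tcp_pos'],go(Rt,[*pre,s['tcp_pos'][2]],s))
E
```

```text
t: 17.4
tcp_pos: [0.4734, -0.0149, 0.0415]
tcp_rot: [[-0.107, 0.994, -0.0], [0.994, 0.107, 0.0], [0.0, -0.0, -1.0]]
ft_force: [-0.6, 0.3, 3.4]
width: 0.0134
grip_force: 59.0
[ 0.6095 -0.0103] [ 0.6495 -0.0111] [ 0.4734 -0.0149  0.0415] (array([ -9.9869, 135.8402,  -0.0402]), array([-0.0003, -0.0003,  0.1251]))
```

```bash
python3 -m jog '[[0,0,0,0,0,0,0.003],[0,0,0,0,0,0,0.006],[0,0,0,0,0,0,0.01],[0,0,0,0,0,0,0.01],[0,0,0,0,0,0,0.01],[0,0,0,0,0,0,0.01],[0,0,0,0,0,0,0.01],[0,0,0,0,0,0,0.01],[0,0,0,0,0,0,0.01],[0,0,0,0,0,0,0.01],[0,0,0,0,0,0,0.01],[0,0,0,0,0,0,0.01],[0,0,0,0,0,0,0.008],[0,0,0,0,0,0,0.005],[0,0,0,0,0,0,0.003],[0,0,0,0,0,0,0]]'
python3 - <<'E'
from fit import *
np.set_printoptions(precision=4,suppress=True)
s,b=snap('side','s9.png');_,t=snap('top','t9.png');print(s['joint_positions'])
R=np.array(s['tcp_rot']);v0=np.array([*(s['tcp_pos'][:2]+.095*R[:2,1]),np.arctan2(R[1,1],R[0,1])])
print('gripper says',v0); tp=lambda v:traypts(v)[120:200]+traypts(v)[120+0:120+160:2]
print(fit(lambda v:traypts(v)[120:280],v0,[('side',G('s9.png'))],[.004,.004,.02]),fit(lambda v:traypts(v)[120:280],v0,[('top',G('t9.png'))],[.004,.004,.02]))
w=-.018
print(R.T@(np.array([.6095,-.0103,.0415])-s['tcp_pos'])*1000)
# vase upright? ball centre / rim in side
o=v0[:2]+.05*np.array([np.cos(v0[2]),np.sin(v0[2])]); print('expected belly/rim px',proj('side',[*o,.065]),proj('side',[*o,.161]))
E
```

```text
t: 18.73
tcp_pos: [0.4729, -0.0142, 0.0415]
tcp_rot: [[0.017, 1.0, -0.001], [1.0, -0.017, 0.001], [0.001, -0.001, -1.0]]
ft_force: [-0.2, 5.3, 5.5]
width: 0.0131
grip_force: 59.8
[-0.2668  0.3805  1.966   0.0008  0.7964 -0.2502]
gripper says [ 0.5679 -0.0158 -0.0171]
(array([ 0.5644, -0.006 , -0.0041]), np.float64(-2.6439974308013916)) (array([ 0.5672, -0.0135,  0.0061]), np.float64(-2.4185218811035156))
[  6.2315 136.4808  -0.1713]
expected belly/rim px [306.5532 255.7957] [305.6357 218.8337]
```

```bash
python3 -m jog '[[0,0.1,1.5,0,0,0,0],[0,0.2,4,0,0,0,0],[0,0.4,7,0,0,0,0],[0,0.4,8.5,0,0,0,0],[0,0.4,8.5,0,0,0,0],[0,0.4,8.5,0,0,0,0],[0,0.4,8.5,0,0,0,0],[0,0.4,8.5,0,0,0,0],[0,0.4,8.5,0,0,0,0],[0,0.4,8.5,0,0,0,0],[0,0.4,8.5,0,0,0,0],[0,0.4,8.5,0,0,0,0],[0,0.4,8.5,0,0,0,0],[0,0.4,8.5,0,0,0,0],[0,0.4,8.5,0,0,0,0],[0,0.4,8,0,0,0,0],[0,0.3,7,0,0,0,0],[0,0.2,4.5,0,0,0,0],[0,0.1,1.5,0,0,0,0],[0,0,0,0,0,0,0]]'
python3 - <<'E'
from fit import *
np.set_printoptions(precision=4,suppress=True)
s,b=snap('side','s10.png');_,w=snap('wrist','w10.png')
R=np.array(s['tcp_rot']);print(R.T@(np.array([.6495,-.0111,.0415])-s['tcp_pos'])*1000,s['moment'])
v0=np.array([*(s['tcp_pos'][:2]+.095*R[:2,1]),np.arctan2(R[1,1],R[0,1])]);print(v0)
u=np.linspace(-1,1,40); near=lambda v:[(v[0]+.11*np.cos(v[2])*a-np.sin(v[2])*.06,v[1]+.11*np.sin(v[2])*a+np.cos(v[2])*.06,.012) for a in np.linspace(-.95,.3,60)]
# near edge line visible in wrist (tray's +y edge) -> yaw: gradient maxima along the edge
m=[]
for a in np.linspace(-.1,.0,12):
    best=None
    for d in np.linspace(.045,.075,61):
        p=[v0[0]+np.cos(v0[2])*a-np.sin(v0[2])*d,v0[1]+np.sin(v0[2])*a+np.cos(v0[2])*d,.012]
        q=proj('wrist',p,s); 
        if not(2<q[0]<637 and 2<q[1]<477): continue
        val=w[int(round(q[1])),int(round(q[0]))].astype(int); r=val[0]-val[2]
        if r>25: best=d
    if best: m.append((a,best))
m=np.array(m);print(m.T, np.polyfit(m[:,0],m[:,1],1) if len(m)>2 else '')
E
```

```text
t: 20.5
tcp_pos: [0.6066, -0.0108, 0.0415]
tcp_rot: [[0.018, 1.0, -0.006], [1.0, -0.018, 0.0], [0.0, -0.006, -1.0]]
ft_force: [-9.0, -0.5, 11.6]
width: 0.0134
grip_force: 60.2
[ 0.5141 42.9154 -0.2496] [-0.0171  0.7118 -0.0608]
[ 0.7016 -0.0126 -0.0185]
[[-0.1    -0.0909 -0.0818 -0.0727 -0.0636 -0.0545 -0.0455 -0.0364 -0.0273
  -0.0182 -0.0091  0.    ]
 [ 0.062   0.0615  0.062   0.062   0.062   0.0615  0.0615  0.062   0.0615
   0.062   0.0615  0.062 ]] [-0.001   0.0617]
```

The wrist view analysis puts the tray edge parallel to the tool within 0.001 rad. Continue in slowly.

```bash
python3 -m jog '[[0,0,2,0,0,0,0],[0,0,4,0,0,0,0],[0,0,6,0,0,0,0],[0,0,6,0,0,0,0],[0,0,6,0,0,0,0],[0,0,5,0,0,0,0],[0,0,3,0,0,0,0],[0,0,2,0,0,0,0],[0,0,2,0,0,0,0],[0,0,1,0,0,0,0],[0,0,0,0,0,0,0]]'
python3 -m jog '[[0,0,1.5,0,0,0,0],[0,0,1.5,0,0,0,0],[0,0,1,0,0,0,0],[0,0,0,0,0,0,0]]'
```

```text
t: 21.52
tcp_pos: [0.6432, -0.0114, 0.0415]
tcp_rot: [[0.018, 1.0, -0.006], [1.0, -0.018, 0.0], [0.0, -0.006, -1.0]]
ft_force: [-10.4, 1.1, 12.0]
width: 0.0136
grip_force: 60.2
t: 21.85
tcp_pos: [0.6472, -0.0114, 0.0415]
tcp_rot: [[0.018, 1.0, -0.006], [1.0, -0.018, 0.0], [0.0, -0.006, -1.0]]
ft_force: [-9.4, 0.6, 11.9]
width: 0.0135
grip_force: 60.2
```

```bash
J='python3 -m jog'; $J '[[0,0,1,0,0,0,0],[0,0,1,0,0,0,0],[0,0,0,0,0,0,0]]' | grep -E 'tcp_pos|force'; $J '[[0,0,1,0,0,0,0],[0,0,0,0,0,0,0]]'| grep -E 'tcp_pos|ft_force'
```

```text
tcp_pos: [0.6491, -0.0115, 0.0415]
ft_force: [-11.0, 0.3, 11.9]
grip_force: 60.2
tcp_pos: [0.6492, -0.0115, 0.0415]
ft_force: [-13.2, -0.4, 14.0]
```

```bash
python3 -m jog '[[0,0,1,0,0,0,0],[0,0,0,0,0,0,0]]'| grep -E 'tcp_|ft_force';python3 -m jog '[[0,0,1,0,0,0,0],[0,0,0,0,0,0,0]]'| grep -E 'tcp_|ft_force'; python3 - <<'E'
from h import *
print(sensors.read_state()['moment'])
E
```

```text
tcp_pos: [0.6492, -0.0115, 0.0415]
tcp_rot: [[0.018, 1.0, -0.01], [1.0, -0.018, 0.001], [0.0, -0.01, -1.0]]
ft_force: [-17.5, -0.2, 17.3]
tcp_pos: [0.6492, -0.0115, 0.0415]
tcp_rot: [[0.018, 1.0, -0.012], [1.0, -0.018, 0.001], [0.0, -0.012, -1.0]]
ft_force: [-21.9, -0.3, 18.1]
[-0.08881775  1.81921852  0.00210684]
```

Contact is firm: position stopped at x = 0.6492, force is rising, and the yaw moment is about 0, so the tray sits evenly on the stop bar. I'll relax the push, let go and back away.

```bash
python3 -m jog '[[0,0,-1,0,0,0,0],[0,0,-1,0,0,0,0],[0,0,0,0,0,0,0],[0.2,0,0,0,0,0,0],[0.3,0,0,0,0,0,0],[0.5,0,0,0,0,0,0],[0.7,0,0,0,0,0,0],[0.7,0,0,0,0,0,0],[0.7,0,0,0,0,0,0]]'
python3 -m jog '[[0.7,0,0,-5,0,0,0],[0.7,0,0,-15,0,0,0],[0.7,0,0,-20,0,0,0],[0.7,0,0,-20,0,0,0],[0.7,0,-20,-20,0,0,0],[0.7,0,-35,-20,0,0,0],[0.7,0,-35,-20,0,0,0],[0.7,0,-35,-20,0,0,0],[0.7,0,-35,-20,0,0,0],[0.7,0,-35,-20,0,0,0],[0.7,0,0,0,0,0,0],[0.7,0,0,0,0,0,0]]'
python3 - <<'E'
from fit import *
np.set_printoptions(precision=4,suppress=True)
s,b=snap('side','s11.png');_,t=snap('top','t11.png');_,w=snap('wrist','w11.png')
w0=-.018; c=np.array([np.cos(w0),np.sin(w0)]); o=np.array([.6492,-.0115])+.095*c
rg=o+.05*c; print('tray',o,'belly/rim px',proj('side',[*rg,.065]),proj('side',[*rg,.161]))
# purple mask blob in side near vase
x,y=proj('side',[*rg,.1]).astype(int); print(b[y-45:y+45:6,x-40:x+41:5].mean(2).astype(int))
# tray in wrist: red-ish contour
h=cv2.cvtColor(w,cv2.COLOR_RGB2HSV);m=cv2.inRange(h,(0,100,30),(14,255,255))
cs=cv2.findContours(m,0,1)[0];k=max(cs,key=cv2.contourArea)[:,0,:].astype(float)
k=k[(k[:,0]>3)&(k[:,0]<636)&(k[:,1]>3)&(k[:,1]<476)]
P=np.array([atz('wrist',q,.012,s)[:2] for q in k]);print(P.min(0),P.max(0))
for sgn in(1,-1):
    e=P[(abs((P-o)@np.array([-c[1],c[0]])-sgn*.06)<.006)&(abs((P-o)@c+.04)<.06)]
    if len(e)>5: print('edge',sgn,len(e),np.polyfit(e[:,0],e[:,1],1)[0])
e=P[(abs((P-o)@c+.11)<.008)&(abs((P-o)@np.array([-c[1],c[0]]))<.055)]
if len(e)>5: print('rear edge slope dx/dy',len(e),np.polyfit(e[:,1],e[:,0],1),'want',-np.tan(w0), ((e-o)@c).mean())
E
```

```text
t: 23.35
tcp_pos: [0.6528, -0.0116, 0.0409]
tcp_rot: [[0.018, 1.0, -0.001], [1.0, -0.018, 0.0], [0.0, -0.001, -1.0]]
ft_force: [-0.5, 0.1, 0.7]
width: 0.0597
grip_force: 0.0
t: 24.35
tcp_pos: [0.4576, -0.0082, 0.2235]
tcp_rot: [[0.018, 1.0, 0.004], [1.0, -0.018, -0.001], [-0.001, 0.004, -1.0]]
ft_force: [1.0, -0.1, -1.2]
width: 0.0601
grip_force: 0.0
tray [ 0.7442 -0.0132] belly/rim px [236.1837 239.5209] [231.9137 203.6566]
[[113  94 107 164 172 172 171 170 170 170  76  64 123 122 126  52  85]
 [103 117 115 111  91  90  91  95 129  68  63 122 124 107  52 140 134]
 [116 118 121 118 114 130 128 132 123 122 121 125  63  55 143 145 141]
 [117 114 118 122 128 133 131 119 125 122 126  49  72 146 145 149 147]
 [113 112 127 128 131 128 121 124 121 119  52 120 147 146 147 147 147]
 [119 125 128 130 120 123 122 123  80  50 148 146 149 148 144 146 146]
 [125 131 124 119 125 121 124  55  52  34 143 146 144 144 145 143 145]
 [ 66  64  60  78 114 120  50  47  37  37  83 146 145 146 147 143 148]
 [ 74  75  75  63  60  63  16  40  49  50  39  33  76  71  74  70  74]
 [ 74  73  94 153  31  20  13  40  49  50  42  36 134 145 148  75  72]
 [ 74 148 153 146  71  20  18  40  48  46  44  37 115 149  74  73  77]
 [151 152 150  66  41  21  16  27  39  40  44  60  27  40  67  75  75]
 [151 150  49  44  17  25  18  17  57  59  50  17  14  33  33  33  31]
 [142  43  38  16  58  22  20  18  16  13  16  15  22  33  37  34  32]
 [ 42  27  19  65  59  21  17  14  16  16  20  33  30  36  32  33  34]]
[ 0.6306 -0.0702] [0.7394 0.0497]
edge 1 80 -0.01434898238089022
edge -1 102 -0.026138622030121017
rear edge slope dx/dy 141 [0.0137 0.6322] want 0.018001944251975443 -0.1121340525582913
```

The side-view pixels put the vase's ball and neck edges within about 3 px of upright (neck edge about 241, predicted 241). The tray edges are square to the shelf within about 0.01 rad, and the robot is clear of everything.

```bash
python3 -c "
from station import sign_off; print(sign_off())"
```

```text
the job is handed in; nothing more can be done
None
```

I handed the job in at about 24 s of the 62 s limit: by my measurements the vase stands upright in the ring, the tray is home and square against the stop bar, and I saw no contact with the shelf or the other objects. The sign-off gave no verdict, and I couldn't see the stop bar directly, so "fully home" rests on the tray stopping within 1 mm of the expected position as the push force rose.

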